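# Set the glue-press timer to 4

### The arm

A 7-joint arm with a two-finger parallel gripper is mounted at the origin on the work surface. World frame = base frame: x ahead of the robot, y to its left, z up, the work surface at z = 0. Lengths are in m, angles in degrees, forces in N, time in s.
With the tool pointing down it reaches from about 0.425 to 0.875 m from the base axis. Payload 4.7 kg.
Tool frame: the origin (TCP) lies midway between the tips of the shut fingers; the grasp point (between the pads) lies 19 mm behind it; z points along the fingers, y is the line along which they close (so a half turn about z gives the same grasp; the last joint's range is limited). The gripper opens to 85 mm and grips with 20 to 120 N. Pads are 22 mm wide; open, the fingers measure 114 mm over their backs; the gripper's body (76 mm by 85 mm) begins 54 mm behind the grasp point. The pads swing forward as they close: fully open they stand 13 mm farther back than shut.
Start: joints at [-74.25, 18.392, -4.016, 83.108, 1.295, 78.541, -3.26], TCP at [0.168, 0.628, 0.231] pointing down, gripper open.
Joint ranges: [-163.93, 163.93], [-17.29, 119.83], [-79.2, 71.16], [3.27, 140.29], [-89.18, 269.18], [5.43, 117.66], [-154.24, 154.24]. Speed limits (degrees/s): [147.25, 147.25, 180, 180, 180, 180, 180].

### API

Orientations are given as [roll, pitch, yaw] about the fixed x, y, z axes, in that order (R = Rz(yaw) Ry(pitch) Rx(roll)).
In Python, from rig import bot gives the robot as it stands.
- The arm moves only by the shell command python3 -m pendant 'ROWS' [FORCE]. ROWS is JSON, a list of rows, each a list of 7 numbers: the shift along the tool's x, y, z in m, then the turn, a rotation vector about the tool's x, y, z in rad, then the opening, from 0 (shut) to 1 (fully open). A call has 1 to 5 rows; each row shifts and turns the commanded pose from where the row before left it, along the tool's axes as they then stand; what a row does not reach is not made up. A row lasts 1/8 s, in which the tool goes at most 62.5 mm and 10.7 degrees, less where a joint would pass 70% of its speed; a pose out of reach is approached as far as the arm can. A call is refused whole if a number of a shift passes 0.0625 or a number of a turn 0.188, either way. A call with a gripper value outside its range is refused whole. The fingers move at their own pace and stop on an object; FORCE is the grip in N (left out, the last holds). Time passes only in rows, so rows that do not move let the fingers close. It gives the time, the measured TCP pose, the force, the opening and the grip force at its end, in the units of the state.
- bot.sense(): the state, without advancing time (a new reading comes with each control period).
- bot.get_image(name): name is "side" or "top" or "wrist"; returns a dict with "image" (400x640x3 uint8, red, green, blue), "fx", "fy", "cx", "cy" (pixels), "extrinsics" (4x4, takes a point from camera to world coordinates). Camera axes: x right, y up, looking along -z (the intrinsics and any distortion apply to the point x, -y, -z); pixel columns grow to the right and rows downward; lengths in m; the calibration is good to about 2 mm. A picture is of the moment at which its call begins. There is no depth.
- bot.hand_in(): hands the job in; it is judged then, once.
The state is a dict: "clock": time; "q": joint angles; "qvel": joint speeds; "joint_efforts": joint torques, N m; "ee_pos": TCP position; "eef_rot": TCP orientation; "ft_force": force on the tool from outside, world axes, zero at the start; "moment": the same for the moment, N m; "opening": finger opening in m; "gripper_force": force on a finger pad.
Only numpy, scipy, OpenCV 4.12 (cv2) and the standard library are available. Lean on these libraries where they do the work, as an engineer would, in place of code of your own. Each camera call takes 0.05 s, during which the arm holds its last target. There are 200 camera calls.

### The job

A repaired chair leg is about to go into the glue press. Roll the broad knurled thumbwheel of the larger control box (the press timer) by its edge until the digit 4 stands in the middle of that box's window, then let go. Do not turn the narrow wheel of the smaller box, the sander's feed gauge.

Things in the scene. Friction and masses are not known exactly. Their poses are not given: they have to be found in the camera images.
- timer_axle (a point): Press timer: fixed grey box 165x84 mm, top at 80; a knurled upright steel wheel, 80 diameter, 20 thick (along y), flat sides, stands 28 proud of the top (rim top 108 above bench), free on both sides. Point: wheel centre, on the axle, 68 above the bench. y: axle, z: up. The box spans x -52 to +113 mm from here; window (26x30, in the top) centred at x +74.
- timer_wheel (a joint): Turn of the timer's wheel, rad; grows as its highest point moves to the box's +x. Digit d is mid-window at d x 0.6283 (4 at 2.513); digits read upright seen from the -x end, 0-9. Starts 0.63 to 1.70, may lie between digits. Turns smoothly, no clicks, -0.3 to 6.0; friction 0.05 Nm (1.3 N at the rim) keeps it where it is left.
- gauge_axle (a point): Feed gauge, leave alone: smaller fixed grey box 140x56 mm, top at 66, narrow wheel 60 diameter, 8 thick, rim top 84 above the bench. Point: its wheel's centre, 54 above the bench; y: axle, z: up. The box spans x -43 to +97 mm from here. May be left or right of the timer.
- gauge_wheel (a joint): Turn of the gauge's narrow wheel, rad, 0 at the start (its window shows 2). To be left at 0.
Things that resemble listed ones, but are neither listed nor needed, are in the scene too. Leave any pink or yellow look-alike of the part that bears timer_axle alone.

How it is judged (in metres and radians):
At the end, for the whole second after the job is handed in: The timer's broad wheel is at rest with the 4 in the middle of its window (2.513 rad, within 0.2 rad, about 11 degrees or a third of a digit), and the gauge's narrow wheel is within 0.2 rad of its start (value of joint timer_wheel between 2.313 and 2.713 rad and velocity of joint timer_wheel between -0.05 and 0.05 rad/s and value of joint gauge_wheel between -0.2 and 0.2 rad); the robot touches nothing.
It fails at once if the gauge's narrow wheel is turned by more than 0.2 rad (value of joint gauge_wheel above 0.2 rad or value of joint gauge_wheel below -0.2 rad).
It also fails if it takes over 40 s, if anything falls off the work surface, if the arm or the gripper's body presses on something with over 40 N, if the wrist force passes 120 N, or if a joint passes its speed limit or range.

## Working session

There is one attempt and no reset: what is moved stays moved. The work goes in short steps, Python scripts to look and compute and a shell command to move; the robot and the scene stay as the last step left them, time stands still between calls to the robot, and variables do not carry over. Pictures are saved under pics/ and viewed, at most 10 in all, crops included, and the job is handed in when it is done.

```bash
mkdir -p pics; ls; python3 - <<'E'
from rig import bot
import cv2
for n in("top","side"):
    r=bot.get_image(n);cv2.imwrite(f"pics/{n}0.png",r["image"][:,:,::-1])
    print(n,r["fx"],r["fy"],r["cx"],r["cy"],r["extrinsics"],[k for k in r])
s=bot.sense();print(s)
E
```

```text
pics
top 441.12531124332685 441.12531124332685 328.0246619067762 201.8735241039718 [[ 0.06387511  0.97607717 -0.20783004  0.23655595]
 [-0.99794077  0.06369381 -0.0075711  -0.01813387]
 [ 0.00584751  0.20788567  0.97813565  0.94734005]
 [ 0.          0.          0.          1.        ]] ['image', 'fx', 'fy', 'cx', 'cy', 'extrinsics']
side 381.7386888505796 381.7386888505796 322.8537155209459 203.81748556717278 [[ 0.99014343  0.09213971 -0.10548114  0.35531631]
 [-0.13849299  0.53187251 -0.83542284 -0.53661325]
 [-0.0208731   0.84179683  0.53939078  0.39861687]
 [ 0.          0.          0.          1.        ]] ['image', 'fx', 'fy', 'cx', 'cy', 'extrinsics']
{'clock': 0.1, 'q': array([-74.24898447,  18.43445387,  -4.01405221,  83.16904314,
         1.29537445,  78.54003752,  -3.26104566]), 'qvel': array([ 0.01179672, -0.02888835, -0.02671212, -0.1735031 ,  0.04488768,
       -0.01458809,  0.05888918]), 'joint_efforts': array([-5.25428059e-04, -4.94877219e+01, -3.84335238e-01, -3.15214026e+01,
        1.29242608e-02,  7.47762853e-03, -2.00263418e-05]), 'ee_pos': array([0.16754932, 0.62753369, 0.23032682]), 'eef_rot': array([-1.79901712e+02,  6.31493847e-03,  1.65056235e+02]), 'ft_force': array([-0.05051071, -0.33232887, -0.39438511]), 'moment': array([-0.02444388, -0.00811558, -0.00279794]), 'gripper_force': 0.0, 'opening': 0.08549153067126353}
```

View pics/top0.png

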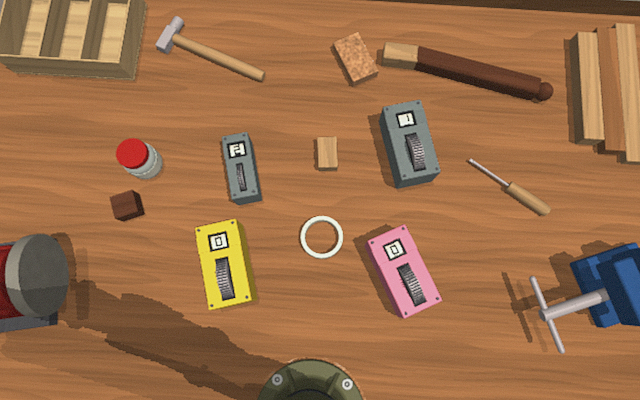

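View pics/side0.png

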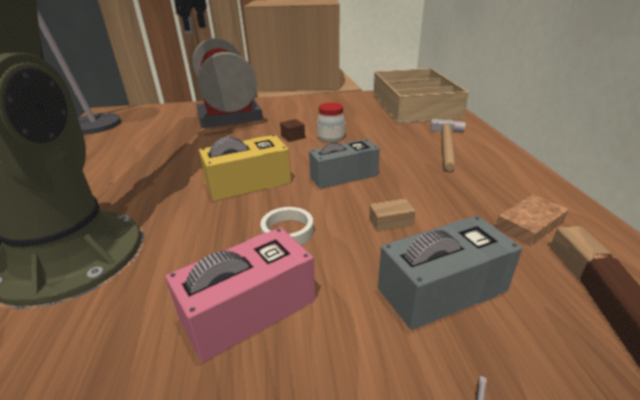

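The top view shows four boxes. The larger grey one is at (410,145), the smaller grey one at (240,168), and yellow (225,265) and pink (402,270) are decoys. The larger grey box is the timer because it is grey and broad-wheeled. I'll confirm this in an enlarged crop.

```bash
cat > h.py <<'E'
import numpy as np,cv2
def ray(r,u,v,z):
    E=r["extrinsics"];d=E[:3,:3]@np.array([(u-r["cx"])/r["fx"],-(v-r["cy"])/r["fy"],-1]);o=E[:3,3]
    return o+d*(z-o[2])/d[2]
def proj(r,p):
    E=r["extrinsics"];c=E[:3,:3].T@(np.array(p)-E[:3,3]);return np.array([r["cx"]+r["fx"]*c[0]/-c[2],r["cy"]-r["fy"]*c[1]/-c[2]])
E
python3 - <<'E'
from rig import bot
from h import *
a=bot.get_image("top");b=bot.get_image("side")
c1=cv2.resize(a["image"][90:200,365:450],None,fx=5,fy=5,interpolation=cv2.INTER_CUBIC)
c2=cv2.resize(b["image"][210:330,370:530],None,fx=2.3,fy=2.3,interpolation=cv2.INTER_CUBIC)
H=550;o=np.zeros((H,425+368,3),np.uint8);o[:,:425]=c1;o[:c2.shape[0],425:]=c2[:,:368]
cv2.imwrite("pics/crop.png",o[:,:,::-1])
hsv=cv2.cvtColor(a["image"],cv2.COLOR_RGB2HSV)
# window: brightest pixels, in each grey box
for nm,(x0,y0,x1,y1) in dict(timer=(375,95,445,192),gauge=(215,125,268,210)).items():
    s=hsv[y0:y1,x0:x1];w=((s[...,2]>200)&(s[...,1]<40)).astype(np.uint8)
    w=cv2.morphologyEx(w,cv2.MORPH_CLOSE,np.ones((7,7)))
    n,l,st,ce=cv2.connectedComponentsWithStats(w);i=1+st[1:,4].argmax();print(nm,"window",ce[i]+[x0,y0],st[i])
    m=((s[...,0]>75)&(s[...,0]<125)&(s[...,1]>25)).astype(np.uint8)
    m=cv2.morphologyEx(m,cv2.MORPH_CLOSE,np.ones((3,3)))
    k=max(cv2.findContours(m,0,2)[0],key=cv2.contourArea);R=cv2.minAreaRect(k);print(R[1],R[2],cv2.boxPoints(R)+[x0,y0])
E
```

```text
timer window [405.38636364 119.0530303 ] [ 24  19  14  12 132]
(26.436382293701172, 4.6081767082214355) 75.96376037597656 [[379.11764908 122.4705925 ]
 [383.58823776 121.35294724]
 [390.         147.00000381]
 [385.52941132 148.11764908]]
gauge window [236.4609375 149.3125   ] [ 15  19  14  12 128]
(11.70411491394043, 3.043069839477539) 20.556045532226562 [[231.97260094 201.73973083]
 [233.04109383 198.89041138]
 [243.99999809 203.        ]
 [242.9315052  205.84931946]]
```

View pics/crop.png

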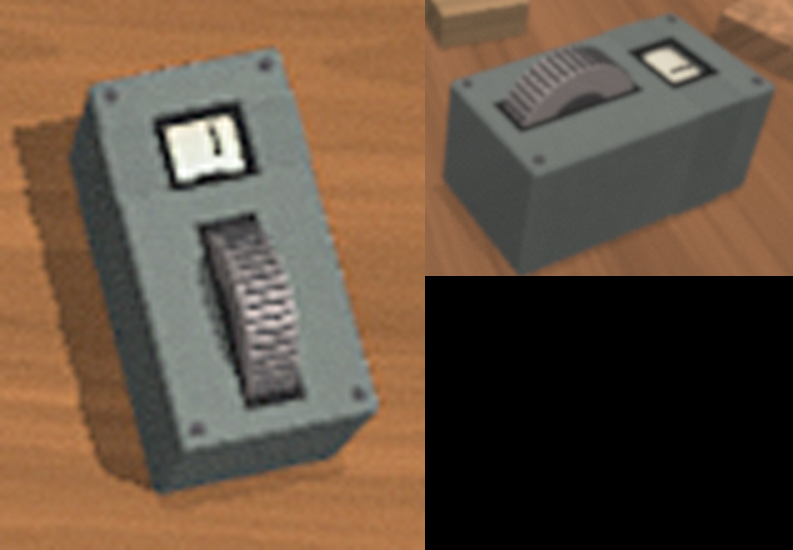

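Confirmed in the crop: the grey box with the broad knurled wheel is the timer. In the crop its top-face corners are at (92,92), (277,48), (378,405) and (183,447), and the window is at (206,145) showing "1". The timer differs from the small narrow-wheeled grey gauge by size.

```bash
python3 - <<'E'
from rig import bot
from h import *
a=bot.get_image("top");b=bot.get_image("side")
P=np.array([ray(a,x/5+364.6,y/5+89.6,.08) for x,y in [(92,92),(277,48),(378,405),(183,447)]])
far=(P[0]+P[1])/2;near=(P[2]+P[3])/2
d=far-near;L=np.linalg.norm(d);print("len",L,"wid",np.linalg.norm(P[0]-P[1]),np.linalg.norm(P[2]-P[3]))
ex=d/L;th=np.arctan2(ex[1],ex[0]);print("yaw",np.degrees(th))
ctr=(far+near)/2;ax=ctr-ex*.0305;print("axle",ax)
w=ray(a,405.8,118.6,.08);print("window",w,"axle from it",w-ex*.074)
Q=np.array([ray(b,x/2.3+369.7,y/2.3+209.7,.08) for x,y in [(668-425,13),(772-425,87),(527-425,177),(447-425,84)]])
print("side ctr",Q.mean(0)-ex*.0305,np.linalg.norm(Q[0]-Q[3]),np.degrees(np.arctan2(*(Q[0]-Q[3]+Q[1]-Q[2])[[1,0]])))
E
```

```text
len 0.15935749351668 wid 0.08146242520802084 0.08237501186095371
yaw 15.904256426833898
axle [ 0.53680358 -0.18302635  0.08      ]
window [ 0.60957772 -0.16273038  0.08      ] axle from it [ 0.53841037 -0.18300865  0.08      ]
side ctr [ 0.53563239 -0.18228641  0.08      ] 0.16260122683575248 16.200268153031846
```

```bash
python3 - <<'E'
import numpy as np
N=18
p0=np.array([.1675,.6275]);p1=np.array([.537,-.183])
r=np.linspace(np.hypot(*p0),np.hypot(*p1),N+1);a=np.linspace(np.arctan2(*p0[::-1]),np.arctan2(*p1[::-1]),N+1)
y=np.radians(np.linspace(165.05,16,N+1))
P=np.c_[r*np.cos(a),r*np.sin(a)]
for i in range(N):
    d=P[i+1]-P[i];c,s=np.cos(y[i]),np.sin(y[i])
    print(i,np.round([d[0]*c+d[1]*s,d[0]*s-d[1]*c],4),round(y[0]-y[1],4))
E
```

```text
0 [-0.0586 -0.0072] 0.1445
1 [-0.0585 -0.0041] 0.1445
2 [-0.0582 -0.001 ] 0.1445
3 [-0.0578  0.0021] 0.1445
4 [-0.0572  0.0051] 0.1445
5 [-0.0564  0.0081] 0.1445
6 [-0.0555  0.011 ] 0.1445
7 [-0.0545  0.0138] 0.1445
8 [-0.0533  0.0165] 0.1445
9 [-0.0519  0.0192] 0.1445
10 [-0.0504  0.0217] 0.1445
11 [-0.0489  0.0242] 0.1445
12 [-0.0472  0.0265] 0.1445
13 [-0.0453  0.0287] 0.1445
14 [-0.0434  0.0309] 0.1445
15 [-0.0414  0.0329] 0.1445
16 [-0.0393  0.0347] 0.1445
17 [-0.0371  0.0365] 0.1445
```

```bash
python3 -m pendant '[[-0.0586,-0.007,0,0,0,0.1445,1],[-0.0585,-0.004,0,0,0,0.1445,1],[-0.058,-0.001,0,0,0,0.1445,1],[-0.058,0.002,0,0,0,0.1445,1],[-0.057,0.005,0,0,0,0.1445,1]]' 
python3 -c "
from rig import bot
s=bot.sense();print(s['q'],s['ee_pos'],s['eef_rot'])"
```

```text
clock: 0.92
ee_pos: [0.4128, 0.4724, 0.2313]
eef_rot: [180.0, -0.0, 123.4]
ft_force: [0.3, 1.1, -0.2]
opening: 0.0854
gripper_force: 0.0
[-59.05334319  15.48826059   9.50708531  87.05390655  -2.58093126
  77.64903974 -15.95569876] [0.41276458 0.47235691 0.23130881] [ 1.79975400e+02 -1.88872102e-04  1.23378463e+02]
```

```bash
python3 -m pendant '[[-0.056,0.008,0,0,0,0.1445,1],[-0.0555,0.011,0,0,0,0.1445,1],[-0.0545,0.014,0,0,0,0.1445,1],[-0.053,0.0165,0,0,0,0.1445,1],[-0.052,0.019,0,0,0,0.1445,1]]' |grep ee
python3 -m pendant '[[-0.05,0.022,0,0,0,0.1445,1],[-0.049,0.024,0,0,0,0.1445,1],[-0.047,0.0265,0,0,0,0.1445,1],[-0.045,0.029,0,0,0,0.1445,1],[-0.043,0.031,0,0,0,0.1445,1]]' |grep ee
python3 -m pendant '[[-0.041,0.033,0,0,0,0.1445,1],[-0.039,0.035,0,0,0,0.1445,1],[-0.037,0.0365,0,0,0,0.1445,1],[0,0,0,0,0,0,1],[0,0,0,0,0,0,1]]' 
python3 - <<'E'
from rig import bot
import cv2
s=bot.sense();print(s['q'],s['ee_pos'],s['eef_rot'])
r=bot.get_image("wrist");cv2.imwrite("pics/w1.png",r["image"][:,:,::-1]);print(r["extrinsics"])
E
```

```text
ee_pos: [0.5568, 0.2347, 0.2314]
eef_rot: [180.0, -0.0, 82.0]
ee_pos: [0.5809, -0.0317, 0.2314]
eef_rot: [180.0, -0.0, 40.6]
clock: 2.8
ee_pos: [0.5391, -0.18, 0.2314]
eef_rot: [-180.0, -0.0, 16.1]
ft_force: [0.1, 0.6, -0.4]
opening: 0.0853
gripper_force: 0.0
[-23.799857    10.06204755  44.78279471  96.46587806  -7.33567258
  76.4572198  -51.65239707] [ 0.5391127  -0.18000816  0.23136547] [-1.79954515e+02 -4.13397057e-02  1.60826694e+01]
[[ 0.27700908  0.91678027  0.28771497  0.61222658]
 [-0.96086654  0.26467483  0.08174791 -0.1589068 ]
 [-0.00120604 -0.29910061  0.95422082  0.37344281]
 [ 0.          0.          0.          1.        ]]
```

View pics/w1.png

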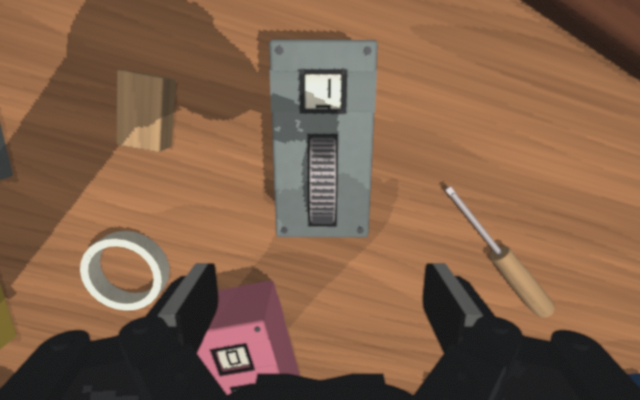

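The wrist view shows the timer box straight on: window at (323,91), wheel at (322,181), with the pink look-alike nearest me (230,340). The "1" at (330,88) is slightly above centre and the next digit is coming in from below. So the wheel is at about 0.7 rad and rising angle moves the digits up, which leaves about 1.8 rad to go.

```bash
python3 - <<'E'
from rig import bot
from h import *
r=bot.get_image("wrist");s=bot.sense()
P=np.array([ray(r,x,y,.08) for x,y in [(270.5,41),(377,41),(369.5,237),(276.5,237)]])
d=(P[0]+P[1]-P[2]-P[3])/2;L=np.hypot(*d[:2]);ex=d/L;ax=P.mean(0)-.0305*ex
print(L,np.degrees(np.arctan2(d[1],d[0])),ax, "rim top",ray(r,322,181,.108))
ey=np.array([-ex[1],ex[0],0])
print("offset",(ax-s['ee_pos'])@ex,(ax-s['ee_pos'])@ey)
w=ray(r,323,91,.08)-.074*ex;print("from window",w)
# wheel by contour of slot
g=cv2.cvtColor(r["image"],cv2.COLOR_RGB2HSV)[128:236,285:360]
print([np.round(ray(r,321.5,v,.08),4) for v in(135,227)])
E
```

```text
0.16207286989169908 16.1253264583048 [ 0.53926998 -0.18174269  0.08      ] rim top [ 0.54725108 -0.17821087  0.108     ]
offset -0.0010676577100093558 -0.002698110144257736
from window [ 0.54018596 -0.18102354  0.08      ]
[array([ 0.5777, -0.169 ,  0.08  ]), array([ 0.4996, -0.1918,  0.08  ])]
```

```bash
python3 -m pendant '[[-0.0248,0.002,0.0019,0,0.1527,0,1],[-0.0248,0,0.0019,0,0.1527,0,1],[-0.0248,0,0.0019,0,0.1527,0,1],[-0.0248,0,0.0019,0,0.1527,0,1],[0,0,0,0,0,0,1]]' |grep ee
cat > st.py <<'E'
from rig import bot
import numpy as np
s=bot.sense();ex=np.array([np.cos(.2815),np.sin(.2815),0]);d=s['ee_pos']-[.539,-.182,.068]
x=d@ex;z=d[2];y=d@[-ex[1],ex[0],0]
from scipy.spatial.transform import Rotation as R
t=R.from_euler('xyz',s['eef_rot'],degrees=True).as_matrix()[:,2]
print("t %.2f phi %.1f rho %.1f y %.1f tooltilt %.1f"%(s['clock'],np.degrees(np.arctan2(x,z)),1e3*np.hypot(x,z),1e3*y,np.degrees(np.arctan2(-(t@ex),-t[2]))),"F",np.round(s['ft_force'],1),"open",round(s['opening'],4),s['gripper_force'],"q6",s['q'][5])
E
python3 st.py
```

```text
ee_pos: [0.4544, -0.2055, 0.2051]
eef_rot: [-179.2, -31.0, 15.7]
t 3.52 phi -32.6 rho 162.8 y 0.9 tooltilt -31.0 F [-0.5  0.4 -0.1] open 0.0852 0.0 q6 50.463761610715174
```

```bash
python3 -m pendant '[[0,0,0,0,0,0,1],[0,0,0.045,0,0,0,1],[0,0,0.045,0,0,0,1],[0,0,0,0,0,0,1]]' >/dev/null; python3 st.py
```

```text
t 4.03 phi -30.5 rho 69.2 y 8.0 tooltilt -30.8 F [ 0.1 -0.4 -0.1] open 0.0853 0.0 q6 40.78280047369471
```

```bash
cat > go.py <<'E'
import sys,numpy as np
from rig import bot
from scipy.spatial.transform import Rotation as R
ph,rho=np.radians(float(sys.argv[1])),float(sys.argv[2])/1e3
s=bot.sense();th=.2815;ex=np.array([np.cos(th),np.sin(th),0]);ez=np.array([0,0,1.]);ey=np.cross(ez,ex)
u=np.sin(ph)*ex+np.cos(ph)*ez
p=np.array([.539,-.182,.068])+rho*u
z=-u;y=-ey;T=np.c_[np.cross(y,z),y,z];C=R.from_euler('xyz',s['eef_rot'],degrees=True).as_matrix()
print("shift",np.round(C.T@(p-s['ee_pos']),4),"turn",np.round(R.from_matrix(C.T@T).as_rotvec(),4))
E
python3 go.py -30 66; python3 -c "
from rig import bot
s=bot.sense();print(s['eef_rot'],s['q'],s['qvel'])"
```

```text
shift [0.0004 0.0081 0.0031] turn [-0.018  -0.0148  0.009 ]
[-179.2645544   -30.85145446   16.717381  ] [ -8.81555453  -5.73659745  40.42816241 127.18489701 -30.78127164
  40.78280047 -20.26197277] [ 2.37659975 -4.04355326  0.19517935 -1.86843599  2.60294165  1.06064772
 -1.6830422 ]
```

```bash
python3 -m pendant '[[0,0.008,0.003,-0.018,-0.015,0.009,1],[0,0,0.02,0,0,0,1],[0,0,0,0,0,0,1]]' >/dev/null; python3 st.py;python3 go.py -30 26;python3 -c "
from rig import bot
s=bot.sense();print(s['eef_rot'],s['q'])"
```

```text
t 4.40 phi -29.9 rho 49.8 y -4.3 tooltilt -30.3 F [ 0.5 -0.3  0.5] open 0.0851 0.0 q6 38.52479372440633
shift [-0.0003 -0.0045  0.0238] turn [ 0.0058 -0.006  -0.0059]
[179.86144839 -30.34276855  15.73869835] [ -9.18614659  -2.08280052  40.82668516 126.65007799 -34.11940979
  38.52479372 -18.42905057]
```

```bash
python3 -m pendant '[[0,0,0,0,0,0,1]]' >/dev/null; python3 st.py;python3 go.py -30 27
```

```text
t 4.53 phi -30.0 rho 50.5 y -5.0 tooltilt -30.4 F [ 0.2 -0.   0.5] open 0.0855 0.0 q6 38.52198746348953
shift [-0.0002 -0.0052  0.0235] turn [ 0.0067 -0.0073 -0.0069]
```

```bash
python3 -m pendant '[[0,-0.005,0.012,0.007,-0.007,-0.007,1],[0,0,0.0115,0,0,0,1],[0,0,0,0,0,0,1],[0,0,0,0,0,0,1]]' >/dev/null; python3 st.py;python3 go.py -30 27
python3 - <<'E'
from rig import bot
import cv2
a=bot.get_image("wrist")["image"];b=bot.get_image("side")["image"][150:350,330:650]
cv2.imwrite("pics/a1.png",cv2.vconcat([cv2.resize(a,(480,300)),cv2.resize(b,(480,300))])[:,:,::-1])
E
```

```text
t 5.03 phi -32.6 rho 26.0 y 0.5 tooltilt -29.9 F [0.2 0.  0.1] open 0.0856 0.0 q6 37.28684411942451
shift [ 0.0012  0.0005 -0.001 ] turn [-0.0012  0.0016 -0.0005]
```

View pics/a1.png

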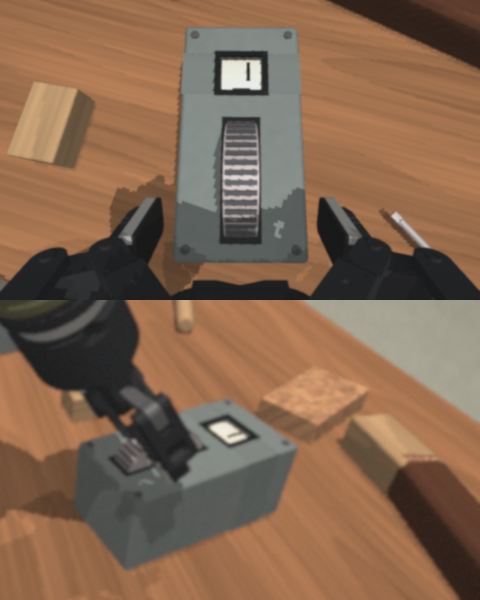

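The fingers straddle the wheel (wheel at (240,180) in the wrist half) and sit above the box top. I'll close them gently.

```bash
python3 -m pendant '[[0.001,0,0,0,0,0,0],[0,0,0,0,0,0,0],[0,0,0,0,0,0,0],[0,0,0,0,0,0,0],[0,0,0,0,0,0,0]]' 20 >/dev/null; python3 st.py; python3 -m pendant '[[0,0,0,0,0,0,0],[0,0,0,0,0,0,0],[0,0,0,0,0,0,0]]' >/dev/null; python3 st.py
```

```text
t 5.75 phi -30.3 rho 26.0 y 0.2 tooltilt -29.9 F [-0.6 -0.6  0.9] open 0.0193 24.358387291431427 q6 37.2883620210595
t 6.12 phi -30.3 rho 26.0 y 0.1 tooltilt -29.9 F [-1.1 -1.6  1.5] open 0.0196 24.48301613330841 q6 37.28747657875957
```

```bash
python3 -m pendant '[[0.0027,0,0.0001,0,-0.105,0,0],[0.0027,0,0.0001,0,-0.105,0,0],[0.0027,0,0.0001,0,-0.105,0,0],[0.0027,0,0.0001,0,-0.105,0,0],[0.0027,0,0.0001,0,-0.105,0,0]]' >/dev/null; python3 st.py;python3 go.py 0 26
```

```text
t 6.75 phi -3.8 rho 26.5 y 0.1 tooltilt 0.5 F [-3.7 -2.1  1.8] open 0.0191 24.564647376537323 q6 62.11610282808171
shift [0.0017 0.0001 0.0004] turn [-0.0016  0.0089 -0.0006]
```

```bash
python3 -m pendant '[[0.0037,0,0.0003,0,-0.105,0,0],[0.0027,0,0.0001,0,-0.105,0,0],[0.0027,0,0.0001,0,-0.105,0,0],[0.0027,0,0.0001,0,-0.105,0,0],[0.0027,0,0.0001,0,-0.105,0,0]]' >/dev/null; python3 st.py;python3 go.py 30 26
python3 -m pendant '[[0,0,0,0,0,0,0]]' >/dev/null; python3 st.py
python3 -c "
from rig import bot
s=bot.sense();print(s['q'])"
python3 - <<'E'
from rig import bot
import cv2
a=bot.get_image("wrist")["image"];b=bot.get_image("side")["image"][150:350,330:650]
cv2.imwrite("pics/a2.png",cv2.vconcat([cv2.resize(a,(480,300)),cv2.resize(b,(480,300))])[:,:,::-1])
E
```

```text
t 7.38 phi 26.5 rho 27.1 y 0.1 tooltilt 30.7 F [-3.  -2.6  8.4] open 0.0193 24.89287108182907 q6 90.94753838796548
shift [0.0017 0.0001 0.001 ] turn [-0.0011  0.0123 -0.0007]
t 7.50 phi 32.8 rho 26.3 y -0.0 tooltilt 30.5 F [ 0.  -1.3  4.9] open 0.0193 25.434530675411224 q6 90.64529642688852
[-16.69061337  41.33035994  37.16323517  80.81035632  -6.62133606
  90.64529643 -53.77589775]
```

View pics/a2.png

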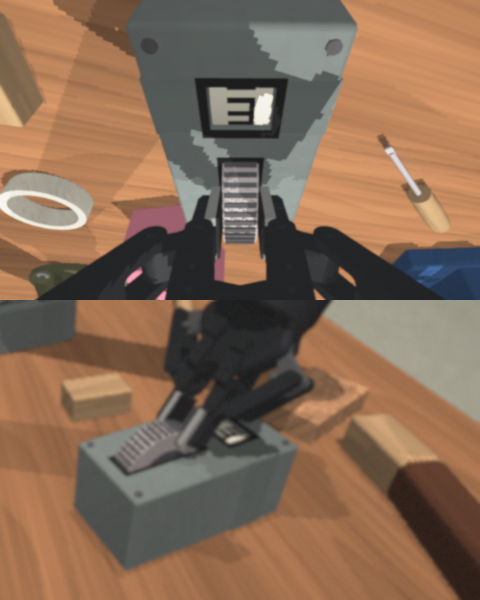

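The window at (240,108) now shows "3", nearly centred, so the stroke worked. I'll release, back off along the tool axis, and return upright to look.

```bash
python3 -m pendant '[[0,0,0,0,0,0,1],[0,0,0,0,0,0,1],[0,0,0,0,0,0,1],[0,0,0,0,0,0,1],[0,0,-0.02,0,0,0,1]]' >/dev/null; python3 st.py
python3 -m pendant '[[0,0,-0.06,0,0,0,1],[0,0,-0.06,0,0,0,1],[0,0,0,0,0,0,1]]' >/dev/null; python3 st.py; python3 go.py 0 163
```

```text
t 8.22 phi 30.1 rho 45.0 y 1.1 tooltilt 30.4 F [ 0.1 -0.  -0.3] open 0.0853 0.0 q6 92.76840478199402
t 8.60 phi 30.7 rho 171.7 y -0.1 tooltilt 29.8 F [ 0.3 -1.  -0.2] open 0.0855 0.0 q6 106.90473788063886
shift [-0.0837 -0.0004  0.0302] turn [0.0033 0.52   0.0026]
```

```bash
python3 -m pendant '[[-0.0215,0,0.0075,0,0.13,0,1],[-0.0215,0,0.005,0,0.13,0,1],[-0.0215,0,0.0025,0,0.13,0,1],[-0.0215,0,0.001,0,0.13,0,1],[0,0,0,0,0,0,1]]' >/dev/null; python3 st.py; python3 go.py 0 163
python3 - <<'E'
from rig import bot
from h import *
r=bot.get_image("wrist");x0,y0,x1,y1=200,0,440,260
im=r["image"][y0:y1,x0:x1]
cv2.imwrite("pics/a3.png",cv2.resize(im,None,fx=2.2,fy=2.2,interpolation=cv2.INTER_CUBIC)[:,:,::-1])
E
```

```text
t 9.22 phi -3.1 rho 156.5 y -0.3 tooltilt 0.4 F [1.  0.7 0.7] open 0.0856 0.0 q6 76.08125764419702
shift [ 0.0084 -0.0004 -0.0068] turn [-0.0056  0.0068 -0.0058]
```

View pics/a3.png

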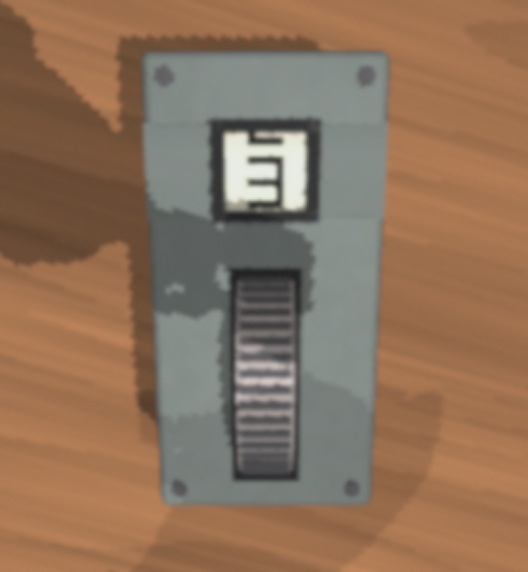

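The "3" (265,183) sits 13 px below the window centre (265,170). Digit pitch is about 67 px, so the wheel is at about 2.8 digits, or 1.76 rad. About 0.75 rad remains, so the next stroke runs from −21.5° to +21.5°.

```bash
python3 go.py -21.5 100; python3 -m pendant '[[-0.01,0,0.02,0,0.1,0,1],[-0.01,0,0.02,0,0.1,0,1],[-0.008,0,0.02,0,0.1,0,1],[0,0,0,0,0.08,0,1],[0,0,0,0,0,0,1]]' >/dev/null; python3 -m pendant '[[0,0,0,0,0,0,1]]' >/dev/null; python3 st.py; python3 go.py -21.5 60
```

```text
shift [-0.0309  0.0009  0.0637] turn [-0.0037  0.382  -0.0033]
t 10.03 phi -14.0 rho 98.1 y 0.5 tooltilt -21.2 F [0.2 0.5 0. ] open 0.0855 0.0 q6 49.882983651768875
shift [-0.0126  0.0005  0.0373] turn [-0.0008  0.0045  0.0016]
```

```bash
python3 -m pendant '[[-0.0126,0.0005,0.02,0,0.0045,0,1],[0,0,0.0175,0,0,0,1],[0,0,0,0,0,0,1],[0,0,0,0,0,0,1]]' >/dev/null; python3 st.py; python3 go.py -21.5 26
```

```text
t 10.53 phi -21.5 rho 60.2 y -0.3 tooltilt -21.6 F [ 0.2 -0.5  1.2] open 0.0855 0.0 q6 45.50729201421655
shift [ 0.     -0.0003  0.0342] turn [-0.0006 -0.0011  0.0012]
```

```bash
python3 -m pendant '[[0,0,0.017,0,0,0,1],[0,0,0.017,0,0,0,1],[0,0,0,0,0,0,1],[0,0,0,0,0,0,1]]' >/dev/null; python3 st.py
python3 -m pendant '[[0,0,0,0,0,0,0],[0,0,0,0,0,0,0],[0,0,0,0,0,0,0],[0,0,0,0,0,0,0],[0,0,0,0,0,0,0]]' 20 >/dev/null; python3 st.py;python3 go.py 21.5 26
```

```text
t 11.03 phi -22.3 rho 26.7 y -0.4 tooltilt -21.6 F [-1.1 -0.5 -0.4] open 0.0853 0.0 q6 42.56492323647036
t 11.65 phi -23.7 rho 26.1 y 0.1 tooltilt -21.6 F [-1.9  1.1  4.5] open 0.0197 23.714612424373627 q6 42.570542412665
shift [0.0187 0.0001 0.0071] turn [-1.800e-03 -7.521e-01  2.000e-04]
```

```bash
python3 -m pendant '[[0.0029,0,0.0001,0,-0.107,0,0],[0.0029,0,0.0001,0,-0.107,0,0],[0.0029,0,0.0001,0,-0.107,0,0],[0.0029,0,0.0001,0,-0.107,0,0]]' >/dev/null; python3 st.py
python3 -m pendant '[[0.0029,0,0.0001,0,-0.107,0,0],[0.0029,0,0.0001,0,-0.107,0,0],[0.0029,0,0.0001,0,-0.108,0,0],[0,0,0,0,0,0,0],[0,0,0,0,0,0,0]]' >/dev/null; python3 st.py
```

```text
t 12.15 phi -3.0 rho 26.5 y 0.1 tooltilt 3.4 F [-6.6  0.5  7.7] open 0.0195 24.138186872005463 q6 65.24648890077874
t 12.78 phi 22.8 rho 26.1 y -0.0 tooltilt 21.4 F [ 0.5 -0.1  3.5] open 0.0197 24.370907843112946 q6 82.40105311210381
```

Now I'll release, retreat and check.

```bash
python3 -m pendant '[[0,0,0,0,0,0,1],[0,0,0,0,0,0,1],[0,0,0,0,0,0,1],[0,0,0,0,0,0,1],[0,0,-0.02,0,0,0,1]]' >/dev/null
python3 -m pendant '[[0,0,-0.06,0,0,0,1],[0,0,-0.055,0,0,0,1],[-0.02,0,0.004,0,0.125,0,1],[-0.02,0,0.003,0,0.125,0,1],[-0.02,0,0.001,0,0.125,0,1]]' >/dev/null;python3 -m pendant '[[0,0,0,0,0,0,1],[0,0,0,0,0,0,1]]' >/dev/null; python3 st.py
python3 - <<'E'
from rig import bot
from h import *
r=bot.get_image("wrist");im=r["image"][0:260,200:440]
t=bot.get_image("top")["image"][125:210,210:270]
a=cv2.resize(im,None,fx=2.2,fy=2.2,interpolation=cv2.INTER_CUBIC);b=cv2.resize(t,(240,340));o=np.zeros((572,770,3),np.uint8);o[:,:528]=a;o[:340,528:768]=b
cv2.imwrite("pics/a4.png",o[:,:,::-1])
E
```

```text
t 14.28 phi -0.4 rho 157.4 y 0.3 tooltilt -0.2 F [-0.2  0.2  1.2] open 0.0852 0.0 q6 75.78438709592166
```

View pics/a4.png

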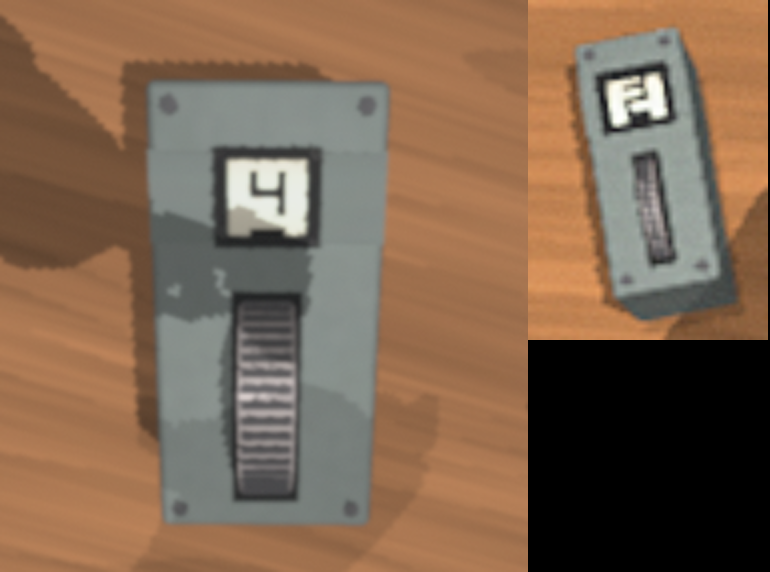

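The window centre is at (267,197) and the "4" at (265,191), about 0.06 rad past centre and well within tolerance. The gauge's wheel is untouched and the hand is clear.

```bash
python3 -c "
from rig import bot
print(bot.hand_in())"
```

```text
the job is handed in; nothing more can be done
None
```

I rolled the press timer's wheel until the 4 stood in the middle of its window (about 0.06 rad past centre by my estimate, tolerance 0.2), left the feed gauge alone, moved the hand clear and handed the job in at about 14 s; no verdict was returned.

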